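# Find the dragging caster by hand

## Robot

A 7-joint arm with a two-finger parallel gripper is mounted at the origin on the work surface. World frame = base frame: x ahead of the robot, y to its left, z up, the work surface at z = 0. Lengths are in m, angles in rad, forces in N, time in s.
With the tool pointing down it reaches from about 0.425 to 0.925 m from the base axis. Payload 6.8 kg.
Tool frame: the origin (TCP) lies midway between the tips of the shut fingers; the grasp point (between the pads) lies 19 mm behind it; z points along the fingers, y is the line along which they close (so a half turn about z gives the same grasp; the last joint's range is limited). The gripper opens to 85 mm and grips with 20 to 120 N. Pads are 22 mm wide; open, the fingers measure 114 mm over their backs; the gripper's body (76 mm by 85 mm) begins 54 mm behind the grasp point. The pads swing forward as they close: fully open they stand 13 mm farther back than shut.
Start: joints at [1.142, 0.477, 0.022, 1.555, -0.011, 1.109, -0.083], TCP at [0.213, -0.641, 0.199] pointing down, gripper open.
Joint ranges: [-2.96, 2.96], [-0.34, 2.1], [-1.41, 1.46], [0.24, 2.44], [-1.37, 4.51], [0.17, 1.92], [-2.96, 2.96]. Speed limits (rad/s): [2.39, 2.39, 3.14, 3.14, 3.14, 3.14, 3.14].

## Interface

Orientations are given as a rotation vector (axis times angle).
In Python, from bench import r gives the robot as it stands. The module is installed in compiled form; this text tells all that it offers.
- The arm moves only by the tool apply_moves, never from a script. Its argument "rows" is a list of rows, each a list of 6 numbers: the shift along the tool's x, y, z scaled (see below), then the turn, a rotation vector about the tool's x, y, z scaled (see below). A call has 1 to 5 rows; each row is the pose to reach, as a shift and turn from the pose commanded when the call began, along the tool's axes at that moment; what a row does not reach only later rows make up. The controller multiplies each number of a shift by 0.25 m and each number of a turn by 90 degrees. A row lasts 1/8 s, in which the tool goes at most 62.5 mm and 10.7 degrees, less where a joint would pass 70% of its speed; a pose out of reach is approached as far as the arm can. A call with a number of a shift or a turn outside -1 to 1 is refused whole. A call with a gripper value outside its range is refused whole. "claw" is the opening, from 0 (shut) to 1 (fully open), set as the call begins (left out, the last holds). The fingers move at their own pace and stop on an object; "newtons" is the grip in N (left out, the last holds). Time passes only in rows, so rows that repeat a pose let the fingers close. It gives the time, the measured TCP pose, the force, the opening and the grip force at its end, in the units of the state.
- r.get_obs(): the state, without advancing time (a new reading comes with each control period).
- r.grab_frame(name): name is "scene" or "top"; returns a dict with "pixels" (400x640x3 uint8, red, green, blue), "intrinsics" (3x3 intrinsics, pixels), "dist" ([k1, k2, p1, p2, k3] as OpenCV has them; the pictures are not rectified), "eye" and "attitude" of the camera in the world. Camera axes: x right, y up, looking along -z (the intrinsics and any distortion apply to the point x, -y, -z); pixel columns grow to the right and rows downward; lengths in m; the calibration is good to about 2 mm. A picture is of the moment at which its call begins. There is no depth.
- r.hand_in(): hands the job in; it is judged then, once.
Trained networks look in a picture, given as the dict that the camera call returned (one of the last four; its "shot" number tells which), for a name from the list of things; names that differ only in an ending like _2 or _b are one class to them, and where a whole thing is asked for, a point or a joint stands for the part that bears it (a point fixed in the world has none). Each returns a list of dicts, best first, with "conf" (0 to 1); they miss things now and then, are a little off and sometimes report something else, mostly with a low value. They report only what shows in the picture. A call takes as long as a camera call. They do not tell look-alikes from the thing itself.
- r.search_frame(picture, thing): "rect" ([left, top, width, height] in pixels, round what is visible of it).
- r.outline_of(picture, thing): "pixels" (400x640 bool, what is visible of it) and "rect" ([left, top, width, height] in pixels, round what is visible of it).
- r.landmark_of(picture, thing): "point" ([column, row] in pixels: a listed point, or the origin of a listed thing).
The state is a dict: "clock": time; "joints": joint angles; "qvel": joint speeds; "tau": joint torques, N m; "tcp_pos": TCP position; "orientation": TCP orientation; "contact_force": force on the tool from outside, world axes, zero at the start; "moment": the same for the moment, N m; "grip_width": finger opening in m; "gripper_force": force on a finger pad.
Only numpy, scipy, OpenCV 4.12 (cv2) and the standard library are available. Lean on these libraries where they do the work, as an engineer would, in place of code of your own. Each camera call takes 0.05 s, during which the arm holds its last target. There are 200 camera calls.

## Task

Three casters off the rolling bench stand upside down on the bench top and one of them has a bad wheel bearing. With a light touch on the tread, never pressing harder than 20 N, turn each wheel by hand through at least an eighth of a turn where it stands and feel for drag. Then pick up the one that drags and set it down gently, upside down as it was, in the scrap tray, leaving the two free-running casters and everything else on the bench where they are.

Things in the scene. Friction and masses are not known exactly. Their poses are not given: they have to be found in the camera images.
- spot_1 (a point): Spot at the left (+y, tray side) end of the mat where a caster stands upside down; this point is 50 mm above the mat and tells the centre of that caster, half-way up, to within 5 mm in x and y; axes as the caster's to within 0.08 rad: x along the rolling direction, y along the axle, z up. Fixed to the mat: it does not follow the caster. The bad one may be on any spot.
- spot_2 (a point): Spot at the middle of the mat where a caster stands upside down; this point is 50 mm above the mat and tells the centre of that caster, half-way up, to within 5 mm in x and y; axes as the caster's to within 0.08 rad: x along the rolling direction, y along the axle, z up. Fixed to the mat: it does not follow the caster. The bad one may be on any spot.
- spot_3 (a point): Spot at the right (-y) end of the mat where a caster stands upside down; this point is 50 mm above the mat and tells the centre of that caster, half-way up, to within 5 mm in x and y; axes as the caster's to within 0.08 rad: x along the rolling direction, y along the axle, z up. Fixed to the mat: it does not follow the caster. The bad one may be on any spot.
- bench_mat: Grey ribbed rubber mat fixed on the bench, 300 (x) by 460 (y) by 3 mm, carrying three look-alike rigid casters, other loose parts and the spots; origin under its centre. Each caster: 100 mm high, 0.65-0.8 kg, steel plate 95 (x) by 67 (y) by 4 mm flat on the mat, fork legs 36.5 mm over the outside, 48.5 mm over the axle bolts, ending 74.5 mm above the mat.
- wheel_height (a point): Point 62.5 mm above the mat, the height of the casters' axles. Wheels: 75 mm diameter, 28 mm wide, black rubber tread, tops 100 mm above the mat; the top 25 mm stands clear of the fork, to stroke from above or to pinch across the width and lift. They turn endlessly. Good bearing: under 0.2 N at the tread, coasts briefly. Bad: needs 3 to 4 N at the tread, stops dead.
- scrap_floor (a point): Centre of the inner floor of the open sheet-steel scrap tray (dark, empty, fixed to the bench): 180 mm (x) by 160 mm (y) outside, walls 3 mm thick and 45 mm high, floor 3 mm thick. Axes along its sides.
- wrench: Open-ended wrench, 170 mm, lying flat on the mat; origin mid-way along it, on its underside. To be left alone.
- spare_wheel: Loose caster wheel, 75 mm diameter, 30 mm high, lying flat among the casters; origin under its centre. To be left alone.
- tape_measure: Tape measure, 66 by 36 by 62 mm high; origin under its centre. To be left alone.
Not all that is in view belongs to the job. Several things look just like the part that bears scrap_floor: the one meant starts farthest to the robot's right.

How it is judged:
On the way, in this order (a step that is already met when the one before it is completed fails the run):
1. each wheel has been turned about an eighth of a turn either way (past 0.6 rad; it starts within 0.1 rad of 0), its caster still standing within 40 mm of where it was ((value of joint wheel_a above 0.6 rad or value of joint wheel_a below -0.6 rad) and (value of joint wheel_b above 0.6 rad or value of joint wheel_b below -0.6 rad) and (value of joint wheel_c above 0.6 rad or value of joint wheel_c below -0.6 rad) and distance of each of caster_a_mid, caster_b_mid, caster_c_mid from where it was at the start of the episode below 0.04 m and angle between each of caster_a_mid, caster_b_mid, caster_c_mid's own z axis and vertical below 0.1 rad), for 0.1 s.
2. the dragging caster has been lifted clear of the bench in the fingers (height (world z) of caster_c above 0.03 m and contact force between the fingers and caster_c above 1 N), for 0.1 s.
At the end, for the whole second after the job is handed in: The dragging caster stands upside down (within 0.1 rad) on the floor of the scrap tray, at rest and released; the two free-running casters stand upright on their plates within 40 mm of where they started; every other thing on the bench is within 30 mm of where it was (x of caster_c_mid in the frame of scrap_floor between -0.06 and 0.06 m and y of caster_c_mid in the frame of scrap_floor between -0.06 and 0.06 m and z of caster_c_mid in the frame of scrap_floor between 0.042 and 0.058 m and angle between each of caster_c_mid, caster_a_mid, caster_b_mid's own z axis and vertical below 0.1 rad and linear speed of caster_c below 0.02 m/s and contact force between the fingers and caster_c below 0.1 N and distance of each of caster_a_mid, caster_b_mid from where it was at the start of the episode below 0.04 m and distance of each of wrench, spare_wheel, tape_measure, spray_can, bolt_jar, driver from where it was at the start of the episode below 0.03 m); the robot touches nothing.
It fails at once if a caster is pressed down with more than about 25 N (33 N on the mat with its own weight) (contact force between any of caster_a, caster_b, caster_c and bench_mat above 33 N).
It fails at once if a caster is dropped (falls faster than 0.5 m/s out of the fingers) ((linear speed of caster_a above 0.5 m/s and contact force between the fingers and caster_a below 0.1 N) or (linear speed of caster_b above 0.5 m/s and contact force between the fingers and caster_b below 0.1 N) or (linear speed of caster_c above 0.5 m/s and contact force between the fingers and caster_c below 0.1 N)).
It fails at once if a free-running caster is lifted, tipped or shoved out of its place (distance of any of caster_a_mid, caster_b_mid from where it was at the start of the episode above 0.06 m or angle between any of caster_a_mid, caster_b_mid's own z axis and vertical above 0.3 rad).
It fails at once if another thing on the bench is knocked away (50 mm) (distance of any of wrench, spare_wheel, tape_measure, spray_can, bolt_jar, driver from where it was at the start of the episode above 0.05 m).
It also fails if it takes over 72 s, if anything falls off the work surface, if the arm or the gripper's body presses on something with over 40 N, if the wrist force passes 120 N, or if a joint passes its speed limit or range.

## Working session

There is one attempt and no reset: what is moved stays moved. The work goes in short steps, Python scripts to look and compute and a tool call to move; the robot and the scene stay as the last step left them, time stands still between calls to the robot, and variables do not carry over. Pictures are saved under pics/ and viewed, at most 10 in all, crops included, and the job is handed in when it is done.

Besides the shell and the picture viewer there is one more tool, called as name([rows], argument=value, ...), one row to a line, values as JSON. apply_moves: Moves the arm, as the interface text tells. Its arguments: {"type":"object","properties":{"rows":{"type":"array","items":{"type":"array","items":{"type":"number"}}},"claw":{"type":"number"},"newtons":{"type":"number"}},"required":["rows"]}

```bash
mkdir -p pics; cat > h.py <<'E'
import numpy as np, cv2
from scipy.spatial.transform import Rotation as R
from bench import r
def rot(a):
    a=np.array(a,float)
    if a.shape==(3,3): return a
    return R.from_rotvec(a).as_matrix() if a.size==3 else R.from_quat(a).as_matrix()
def ray(f,px):
    u=cv2.undistortPoints(np.array([[px]],float),np.array(f["intrinsics"]),np.array(f["dist"]))[0,0]
    d=rot(f["attitude"])@np.array([u[0],-u[1],-1]); return np.array(f["eye"]),d
def onplane(f,px,z):
    e,d=ray(f,px); return e+d*(z-e[2])/d[2]
def tri(rs):
    A=np.zeros((3,3));b=np.zeros(3)
    for e,d in rs:
        d=d/np.linalg.norm(d);P=np.eye(3)-np.outer(d,d);A+=P;b+=P@e
    return np.linalg.solve(A,b)
def proj(f,p):
    c=rot(f["attitude"]).T@(np.array(p)-f["eye"])
    return cv2.projectPoints(np.array([[c[0],-c[1],-c[2]]]),np.zeros(3),np.zeros(3),np.array(f["intrinsics"]),np.array(f["dist"]))[0][0,0]
E
python3 - <<'E'
from h import *
o=r.get_obs();print(o)
for n in("scene","top"):
    f=r.grab_frame(n);cv2.imwrite(f"pics/{n}0.png",f["pixels"][:,:,::-1])
    print(n,f["eye"],f["attitude"],f["intrinsics"],f["dist"])
    for t in("spot_1","spot_2","spot_3","scrap_floor","bench_mat","wheel_height","wrench","spare_wheel","tape_measure"):
        for d in r.landmark_of(f,t)[:5]:
            print(t,np.round(d["point"],1),round(d["conf"],2),np.round(onplane(f,d["point"],{"s":.053,"w":.0655}.get(t[0],.003) if t[:4] in("spot","whee") else .003),4))
E
```

```text
{'clock': 0.0, 'joints': array([ 1.14189397,  0.47779441,  0.02238096,  1.55644955, -0.01149904,
        1.10930136, -0.08308582]), 'qvel': array([-8.53178800e-04,  1.34721465e-03,  3.08600882e-05, -1.91217199e-03,
       -2.36761509e-03,  7.03085454e-04, -1.04010411e-03]), 'tau': array([ 1.34506545e-04, -5.96452618e+01,  1.60788953e+00, -2.81190097e+01,
        1.23952710e-02,  9.39824298e-03,  1.81627172e-05]), 'tcp_pos': array([ 0.21259821, -0.6399616 ,  0.19813119]), 'orientation': array([-3.09951846e+00, -5.01473916e-01,  6.96249030e-04]), 'contact_force': array([ 0.16914964, -0.91613594,  0.25992195]), 'moment': array([-0.0414686 ,  0.0029016 , -0.02106328]), 'gripper_force': 0.0, 'grip_width': 0.08510324364810917}
scene [1.16334504 0.24175998 0.74287413] [0.5594497 0.6877793 1.6746401] [[361.1696979    0.         318.10381743]
 [  0.         361.1696979  200.84929532]
 [  0.           0.           1.        ]] [-0.05565158  0.          0.          0.          0.        ]
spot_1 [241.4 216.6] 0.88 [ 0.5923 -0.0792  0.053 ]
spot_1 [205.9 173.2] 0.78 [ 0.4515 -0.2412  0.053 ]
spo
[... 1310 characters left out ...]
053 ]
spot_2 [317.3 202.9] 0.83 [0.4866 0.0881 0.053 ]
spot_2 [383.8 164.1] 0.7 [ 0.5941 -0.0914  0.053 ]
spot_3 [444.3 218.5] 0.87 [ 0.4474 -0.2512  0.053 ]
spot_3 [317.3 202.9] 0.83 [0.4866 0.0881 0.053 ]
spot_3 [383.8 164.1] 0.7 [ 0.5941 -0.0914  0.053 ]
scrap_floor [225.3 182.4] 0.73 [0.5488 0.3494 0.003 ]
scrap_floor [187.9 278. ] 0.71 [0.2825 0.4413 0.003 ]
bench_mat [376.2 193.4] 0.92 [ 0.5208 -0.0772  0.003 ]
wheel_height [380.5 191.3] 0.63 [ 0.5175 -0.0794  0.0655]
wrench [431.2 159.1] 0.96 [ 0.6213 -0.2362  0.003 ]
spare_wheel [370.  223.8] 0.79 [ 0.435  -0.0589  0.003 ]
tape_measure [333.3 155.4] 0.87 [0.6295 0.0442 0.003 ]
tape_measure [376.5 191.6] 0.23 [ 0.5259 -0.0781  0.003 ]
```

```bash
python3 - <<'E'
import cv2
t=cv2.imread("pics/top0.png")[80:330,130:510]; cv2.imwrite("pics/t1.png",cv2.resize(t,None,fx=2.1,fy=2.1,interpolation=2))
t=cv2.imread("pics/scene0.png")[110:310,140:480]; cv2.imwrite("pics/s1.png",cv2.resize(t,None,fx=2.3,fy=2.3,interpolation=2))
E
```

```text
(no output)
```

View pics/t1.png

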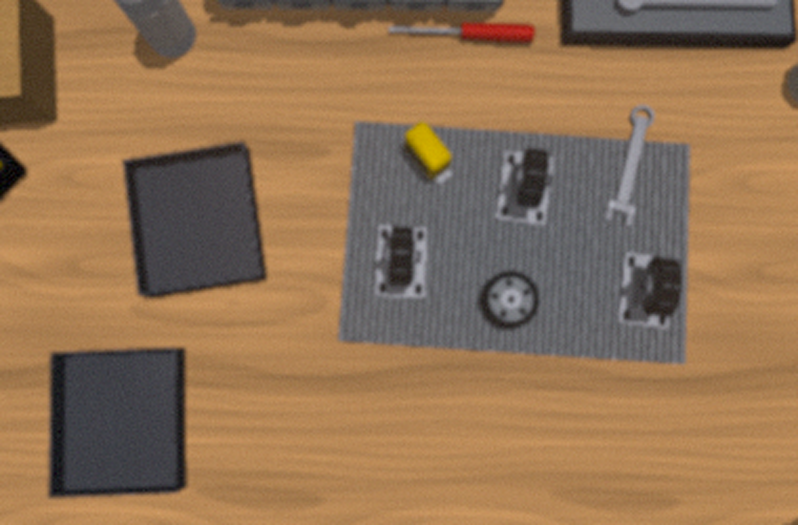

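View pics/s1.png

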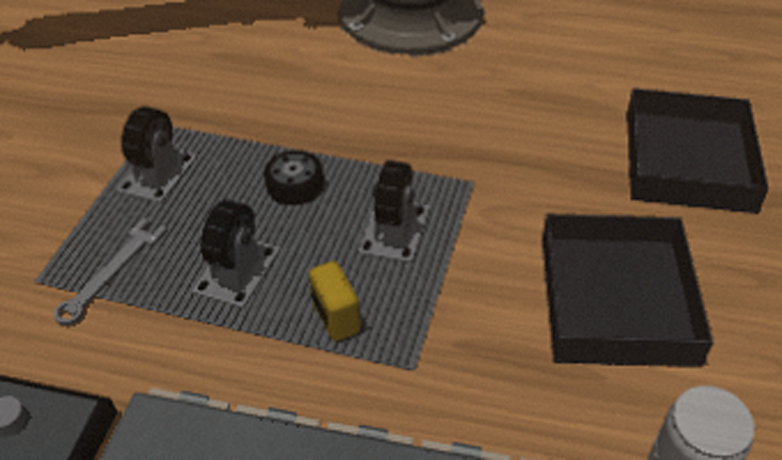

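The top image shows three casters: spot_1 at about (400,258), spot_2 at (530,185) and spot_3 at (655,287) in the crop. Two dark trays show at (195,220) and (118,422). The rightmost (−y) one is at about (0.545, 0.355) m. Next I'll check the whole view for other trays and measure the caster poses.

```bash
cat > m.py <<'E'
from h import *
fs=[r.grab_frame("scene"),r.grab_frame("top")]
L=[r.landmark_of(f,"spot_1")[:3] for f in fs]
S=[]
for a in L[0]:
    best=None
    for b in L[1]:
        ra,rb=ray(fs[0],a["point"]),ray(fs[1],b["point"])
        p=tri([ra,rb]); e=sum(np.linalg.norm(np.cross(p-q,d/np.linalg.norm(d))) for q,d in(ra,rb))
        if best is None or e<best[1]: best=(p,e)
    S.append(best[0]); print("spot",np.round(best[0],4),round(best[1],4))
def rect(fi,c,z,hw=.075):
    f=fs[fi]; n=300
    xs=c[0]+hw-2*hw*np.arange(n)/n; ys=c[1]+hw-2*hw*np.arange(n)/n
    P=np.array([[proj(f,(x,y,z)) for y in ys[::10]] for x in xs[::10]],np.float32)
    P=cv2.resize(P,(n,n),interpolation=cv2.INTER_LINEAR)
    return cv2.remap(f["pixels"],P[...,0],P[...,1],cv2.INTER_LINEAR)
rows=[]
for c in S:
    rows.append(np.hstack([rect(0,c,.007)[:,:,::-1],rect(1,c,.007)[:,:,::-1]]))
cv2.imwrite("pics/rect.png",np.hstack([cv2.resize(q,(266*1,133)) if 0 else cv2.resize(q,(260*2,260)) for q in rows])[:, :])
E
python3 m.py; python3 - <<'E'
import cv2,numpy as np
a=cv2.imread("pics/rect.png"); a=np.vstack([a[:,520*i:520*i+520] for i in range(3)]); cv2.imwrite("pics/rect2.png",cv2.resize(a,(400,600)))
t=cv2.imread("pics/top0.png"); cv2.imwrite("pics/both.png",np.hstack([t[:, :],t[:,:1]]))
E
```

```text
spot [ 0.4433 -0.2469  0.0423] 0.0004
spot [0.4887 0.0833 0.0515] 0.0072
spot [ 0.5922 -0.0886  0.0621] 0.0076
```

View pics/rect2.png

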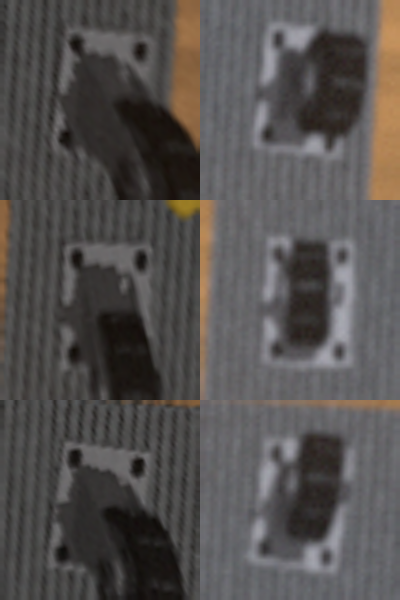

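View pics/top0.png

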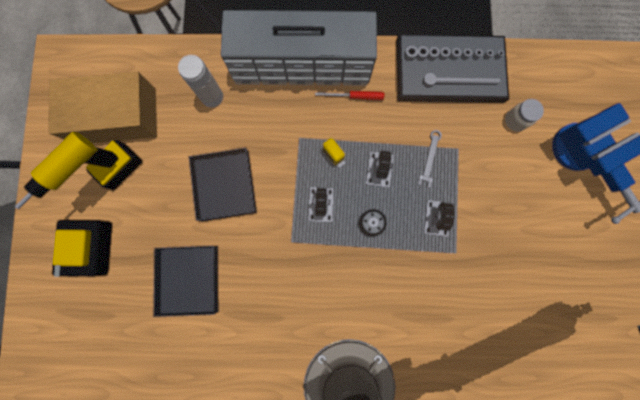

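```bash
cat > go.py <<'E'
# usage: go.py cx cy yaw  ox,z[,oy] ... : offsets along caster x (and y), mm ; heights mm
import sys; from h import *
cx,cy,yaw=map(float,sys.argv[1:4]); o=r.get_obs(); Rt=rot(o["orientation"])
print(np.round(o["tcp_pos"],4),"F",np.round(o["contact_force"],1),"t",round(o["clock"],2),"tool yaw",round(np.arctan2(Rt[1,0],Rt[0,0]),3))
Rg=R.from_euler("z",yaw).as_matrix()@np.diag([1,-1,-1.])
print("turn",np.round(R.from_matrix(Rt.T@Rg).as_rotvec()/(np.pi/2),3))
for a in sys.argv[4:]:
    v=[float(q)/1000 for q in a.split(",")]+[0]; p=np.array([cx+np.cos(yaw)*v[0]-np.sin(yaw)*v[2],cy+np.sin(yaw)*v[0]+np.cos(yaw)*v[2],v[1]])
    print(a,np.round(Rt.T@(p-o["tcp_pos"])/.25,3))
E
python3 go.py .4485 -.249 -.1 -18,150
```

```text
[ 0.2129 -0.6406  0.1991] F [-0.  -0.9 -0. ] t 1.2 tool yaw 0.321
turn [ 0.    -0.     0.268]
-18,150 [ 1.323 -1.219  0.196]
```

apply_moves([
  [0.9,-0.8,0.1,0,0,0.268],
  [0.9,-0.8,0.1,0,0,0.268],
  [0.9,-0.8,0.1,0,0,0.268],
  [0.9,-0.8,0.1,0,0,0.268],
  [0.9,-0.8,0.1,0,0,0.268],
], claw=0, newtons=20)

```text
clock: 1.82
tcp_pos: [0.3646, -0.3775, 0.1742]
orientation: [3.138, -0.155, 0.001]
contact_force: [1.1, -0.9, -0.1]
grip_width: 0.0001
gripper_force: 0.0
```

```bash
python3 go.py .4485 -.249 -.1 -18,112 -18,150
```

```text
[ 0.3646 -0.3775  0.1742] F [ 1.1 -0.9 -0.1] t 1.82 tool yaw -0.099
turn [ 0.    -0.     0.001]
-18,112 [ 0.211 -0.545  0.249]
-18,150 [ 0.211 -0.545  0.097]
```

apply_moves([
  [0.21,-0.545,0.249,0,0,0],
  [0.21,-0.545,0.249,0,0,0],
  [0.21,-0.545,0.249,0,0,0],
  [0.21,-0.545,0.249,0,0,0],
  [0.21,-0.545,0.249,0,0,0],
])

```text
clock: 2.45
tcp_pos: [0.4291, -0.2505, 0.1122]
orientation: [3.137, -0.159, 0.001]
contact_force: [0.1, -0.7, 0.8]
grip_width: -0.0
gripper_force: 0.0
```

```bash
python3 go.py .4485 -.249 -.1 -18,104 18,104
```

```text
[ 0.4291 -0.2505  0.1122] F [ 0.1 -0.7  0.8] t 2.45 tool yaw -0.101
turn [ 0.    -0.    -0.001]
-18,104 [ 0.005 -0.014  0.033]
18,104 [ 0.149 -0.014  0.033]
```

apply_moves([
  [0.005,-0.014,0.03,0,0,0],
  [0.005,-0.014,0.034,0,0,0],
  [0.005,-0.014,0.036,0,0,0],
])

```text
clock: 2.82
tcp_pos: [0.4305, -0.2466, 0.1028]
orientation: [3.137, -0.159, -0.0]
contact_force: [0.2, -0.7, 0.3]
grip_width: -0.0
gripper_force: 0.0
```

apply_moves([
  [0,0,0.004,0,0,0],
  [0,0,0.004,0,0,0],
])

```text
clock: 3.08
tcp_pos: [0.4307, -0.2463, 0.1019]
orientation: [3.138, -0.158, 0.0]
contact_force: [0.3, 0.2, -0.4]
grip_width: -0.0001
gripper_force: 0.0
```

apply_moves([
  [0,0,0.004,0,0,0],
  [0,0,0.004,0,0,0],
])

```text
clock: 3.32
tcp_pos: [0.4307, -0.2461, 0.1008]
orientation: [-3.138, 0.157, 0.0]
contact_force: [0.6, -0.7, 0.5]
grip_width: 0.0001
gripper_force: 0.0
```

apply_moves([
  [0,0,0.004,0,0,0],
  [0,0,0.004,0,0,0],
])

```text
clock: 3.58
tcp_pos: [0.4307, -0.2462, 0.0998]
orientation: [-3.138, 0.157, 0.0]
contact_force: [-0.1, 0.5, 0.2]
grip_width: -0.0002
gripper_force: 0.0
```

apply_moves([
  [0,0,0.004,0,0,0],
  [0,0,0.004,0,0,0],
])

```text
clock: 3.82
tcp_pos: [0.4307, -0.2462, 0.0988]
orientation: [-3.138, 0.157, 0.0]
contact_force: [-0.0, -1.1, 0.0]
grip_width: 0.0003
gripper_force: 0.0
```

apply_moves([
  [0,0,0.004,0,0,0],
  [0,0,0.004,0,0,0],
])

```text
clock: 4.08
tcp_pos: [0.4307, -0.2461, 0.0978]
orientation: [-3.138, 0.157, 0.0]
contact_force: [-0.1, 0.3, -0.5]
grip_width: -0.0
gripper_force: 0.0
```

apply_moves([
  [0,0,-0.018,0,0,0],
  [0.04,0,-0.018,0,0,0],
  [0.04,0,-0.018,0,0,0],
])

```text
clock: 4.45
tcp_pos: [0.4421, -0.2472, 0.1026]
orientation: [3.137, -0.156, 0.002]
contact_force: [0.8, 0.5, -1.0]
grip_width: 0.0
gripper_force: 0.0
```

apply_moves([
  [0,0,0.004,0,0,0],
  [0,0,0.004,0,0,0],
])

```text
clock: 4.7
tcp_pos: [0.4404, -0.2471, 0.1011]
orientation: [-3.137, 0.157, 0.001]
contact_force: [0.0, 0.7, -0.4]
grip_width: 0.0001
gripper_force: 0.0
```

apply_moves([
  [0,0,0.004,0,0,0],
  [0,0,0.004,0,0,0],
])

```text
clock: 4.95
tcp_pos: [0.4405, -0.2471, 0.1002]
orientation: [-3.138, 0.157, 0.0]
contact_force: [-0.3, -0.3, -0.3]
grip_width: 0.0001
gripper_force: 0.0
```

apply_moves([
  [0,0,0.004,0,0,0],
  [0,0,0.004,0,0,0],
])

```text
clock: 5.2
tcp_pos: [0.4406, -0.2472, 0.0993]
orientation: [-3.138, 0.157, 0.0]
contact_force: [0.2, -0.6, -0.5]
grip_width: 0.0002
gripper_force: 0.0
```

Still no contact, so I'll look.

```bash
python3 - <<'E'
from h import *
o=[]
for n,z in(("scene",(215,185)),("top",(440,205))):
    f=r.grab_frame(n); p=f["pixels"][:,:,::-1].copy(); c=z
    q=proj(f,r.get_obs()["tcp_pos"]);print(n,q,proj(f,(.4485,-.249,.103)))
    x,y=c; k=p[y-50:y+50,x-60:x+60]; o.append(cv2.resize(k,(390,325),interpolation=cv2.INTER_CUBIC)); print(x-60,y-50)
cv2.imwrite("pics/c1.png",np.hstack(o))
E
```

```text
scene [202.03078249 158.22079216] [199.97730174 158.81961355]
155 135
top [448.74972147 219.71042978] [449.85103748 216.55601063]
380 155
```

View pics/c1.png

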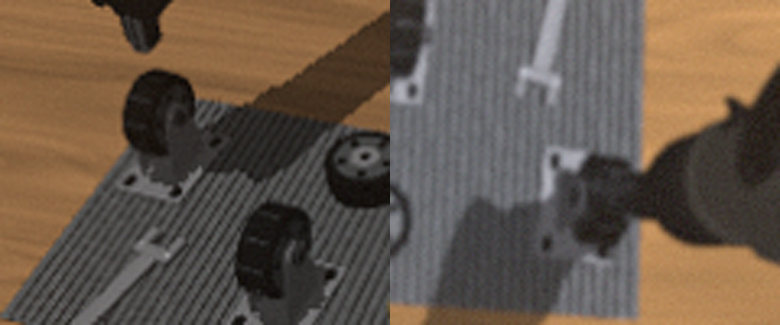

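```bash
python3 - <<'E'
from h import *
f,g=r.grab_frame("scene"),r.grab_frame("top")
print("tip",tri([ray(f,(199.3,149.5)),ray(g,(456,214.5))]))
for p in[(.4405,-.2471,.0993),(.4405,-.2471,.12),(.4405,-.2471,.14)]: print(p,proj(f,p),proj(g,p))
ims=[]
for c,x,y in((f,200,160),(g,445,212)):
    k=c["pixels"][y-25:y+25,x-30:x+30,::-1]; ims.append(cv2.resize(k,(390,325),interpolation=cv2.INTER_LINEAR)); 
im=np.hstack(ims); im=cv2.convertScaleAbs(im,alpha=1.8,beta=20)
for i,(c,x,y) in enumerate(((f,200,160),(g,445,212))):
    for p,col in[((.4405,-.2471,.0993),(0,0,255))]+[((.4485+ .0375*np.sin(a)*np.cos(-.1),-.249+.0375*np.sin(a)*np.sin(-.1),.0655+.0375*np.cos(a)),(0,255,0)) for a in np.arange(0,6.28,.3)]:
        q=proj(c,p); cv2.circle(im,(int((q[0]-x+30)*6.5)+390*i,int((q[1]-y+25)*6.5)),2,col,-1)
cv2.imwrite("pics/c2.png",im)
E
```

```text
tip [ 0.44914578 -0.24741473  0.13789083]
(0.4405, -0.2471, 0.0993) [202.08171256 158.19021071] [448.72879555 219.80530268]
(0.4405, -0.2471, 0.12) [200.43766975 152.42211075] [451.54150442 219.20653203]
(0.4405, -0.2471, 0.14) [198.80814901 146.69340316] [454.37858427 218.602426  ]
```

View pics/c2.png

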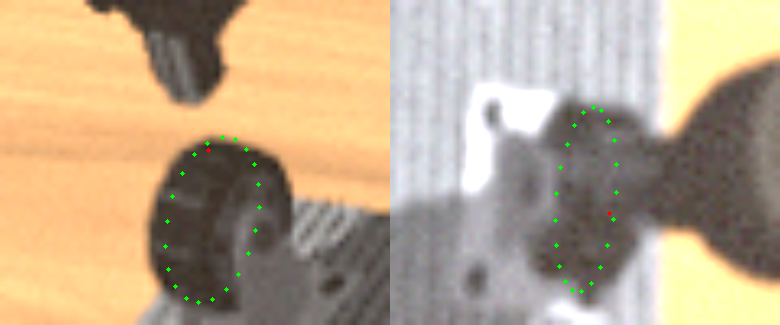

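The tip is visibly about 25 mm above the wheel top, so the real tips sit higher than the reported TCP. I'll descend in small steps while watching the force.

apply_moves([
  [-0.02,0,0.02,0,0,0],
  [-0.02,0,0.04,0,0,0],
  [-0.02,0,0.056,0,0,0],
  [-0.02,0,0.06,0,0,0],
])

```text
clock: 5.9
tcp_pos: [0.4356, -0.2465, 0.0839]
orientation: [-3.137, 0.157, 0.001]
contact_force: [0.2, 0.6, 0.3]
grip_width: 0.0002
gripper_force: 0.0
```

apply_moves([
  [0,0,0.006,0,0,0],
  [0,0,0.006,0,0,0],
])

```text
clock: 6.15
tcp_pos: [0.4358, -0.2467, 0.0828]
orientation: [-3.138, 0.157, -0.0]
contact_force: [0.2, -0.6, -1.2]
grip_width: -0.0003
gripper_force: 0.0
```

apply_moves([
  [0,0,0.006,0,0,0],
  [0,0,0.006,0,0,0],
])

```text
clock: 6.4
tcp_pos: [0.4357, -0.2466, 0.0813]
orientation: [-3.138, 0.157, 0.0]
contact_force: [0.4, 0.0, 0.2]
grip_width: -0.0003
gripper_force: 0.0
```

apply_moves([
  [0,0,0.006,0,0,0],
  [0,0,0.006,0,0,0],
])

```text
clock: 6.65
tcp_pos: [0.4356, -0.2467, 0.0798]
orientation: [-3.138, 0.157, 0.0]
contact_force: [-0.2, 0.3, 0.3]
grip_width: 0.0004
gripper_force: 0.0
```

apply_moves([
  [0,0,0.005,0,0,0],
  [0,0,0.005,0,0,0],
])

```text
clock: 6.9
tcp_pos: [0.4357, -0.2466, 0.0785]
orientation: [-3.138, 0.157, 0.0]
contact_force: [1.1, 0.3, -0.8]
grip_width: -0.0003
gripper_force: 0.0
```

apply_moves([
  [0,0,0.004,0,0,0],
  [0,0,0.004,0,0,0],
])

```text
clock: 7.15
tcp_pos: [0.4357, -0.2466, 0.0775]
orientation: [-3.138, 0.157, 0.0]
contact_force: [-0.2, 0.6, 0.3]
grip_width: -0.0002
gripper_force: 0.0
```

apply_moves([
  [0,0,0.004,0,0,0],
  [0,0,0.004,0,0,0],
])

```text
clock: 7.4
tcp_pos: [0.4357, -0.2467, 0.0765]
orientation: [-3.138, 0.157, 0.0]
contact_force: [0.3, 0.9, 0.7]
grip_width: 0.0
gripper_force: 0.0
```

```bash
python3 - <<'E'
from h import *
f=r.grab_frame("scene");x,y=200,160
im=cv2.convertScaleAbs(cv2.resize(f["pixels"][y-25:y+25,x-30:x+30,::-1],(390,325)),alpha=1.8,beta=20)
cv2.imwrite("pics/c3.png",im)
E
```

```text
(no output)
```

View pics/c3.png

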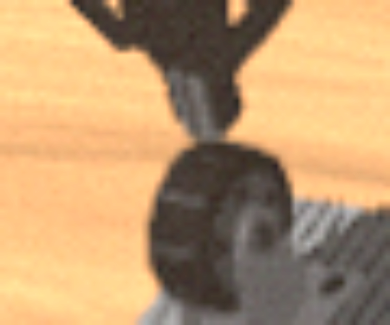

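The tip is now almost touching the tread, at about (202,156) in the scene image. I'll keep going in 1 mm steps.

apply_moves([
  [0,0,0.004,0,0,0],
  [0,0,0.004,0,0,0],
])

```text
clock: 7.7
tcp_pos: [0.4357, -0.2466, 0.0755]
orientation: [-3.138, 0.157, 0.0]
contact_force: [-1.8, 0.5, -0.7]
grip_width: 0.0002
gripper_force: 0.0
```

apply_moves([
  [0,0,0.004,0,0,0],
  [0,0,0.004,0,0,0],
])

```text
clock: 7.95
tcp_pos: [0.4357, -0.2466, 0.0745]
orientation: [-3.138, 0.157, 0.0]
contact_force: [-0.0, 0.4, 0.1]
grip_width: 0.0002
gripper_force: 0.0
```

apply_moves([
  [0,0,0.004,0,0,0],
  [0,0,0.004,0,0,0],
])

```text
clock: 8.2
tcp_pos: [0.4357, -0.2466, 0.0735]
orientation: [-3.138, 0.157, 0.0]
contact_force: [-0.3, -1.5, -0.4]
grip_width: 0.0003
gripper_force: 0.0
```

apply_moves([
  [0,0,0.004,0,0,0],
  [0,0,0.004,0,0,0],
])

```text
clock: 8.45
tcp_pos: [0.4357, -0.2466, 0.0725]
orientation: [-3.138, 0.157, 0.0]
contact_force: [0.5, -1.4, 0.6]
grip_width: 0.0
gripper_force: 0.0
```

apply_moves([
  [0,0,0.004,0,0,0],
  [0,0,0.004,0,0,0],
])

```text
clock: 8.7
tcp_pos: [0.4357, -0.2466, 0.0715]
orientation: [-3.138, 0.157, 0.0]
contact_force: [-1.6, -0.8, 0.4]
grip_width: 0.0003
gripper_force: 0.0
```

apply_moves([
  [0,0,0.004,0,0,0],
  [0,0,0.004,0,0,0],
])

```text
clock: 8.95
tcp_pos: [0.4357, -0.2466, 0.0705]
orientation: [-3.138, 0.157, 0.0]
contact_force: [0.3, 0.4, 0.4]
grip_width: 0.0001
gripper_force: 0.0
```

apply_moves([
  [0,0,0.004,0,0,0],
  [0,0,0.004,0,0,0],
])

```text
clock: 9.2
tcp_pos: [0.4361, -0.2468, 0.0701]
orientation: [3.137, -0.157, 0.001]
contact_force: [-2.1, 0.9, 5.2]
grip_width: 0.0002
gripper_force: 2.5
```

```bash
python3 - <<'E'
from h import *
ims=[]
for n,x,y in(("scene",200,160),("top",445,212)):
    f=r.grab_frame(n)
    ims.append(cv2.convertScaleAbs(cv2.resize(f["pixels"][y-25:y+25,x-30:x+30,::-1],(390,325)),alpha=1.8,beta=20))
    c=r.get_obs()["tcp_pos"]
    for dz in(0,.013,.026):
        q=proj(f,c+[0,0,dz]);cv2.circle(ims[-1],(int((q[0]-x+30)*6.5),int((q[1]-y+25)*6.5)),2,(0,0,255),-1)
cv2.imwrite("pics/c4.png",np.hstack(ims))
E
```

```text
(no output)
```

View pics/c4.png

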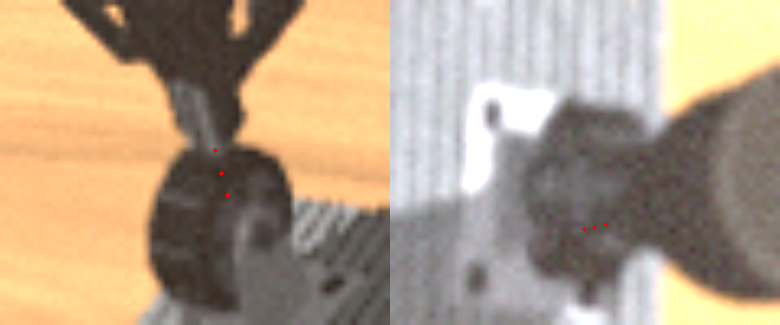

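Contact came at a reported z of 0.070 with 5 N. I'll start stroking along the arc in small steps.

apply_moves([
  [0.01,0,-0.003,0,0,0],
  [0.02,0,-0.005,0,0,0],
])

```text
clock: 9.55
tcp_pos: [0.4409, -0.2473, 0.0709]
orientation: [3.137, -0.157, 0.0]
contact_force: [0.6, -1.1, 0.0]
grip_width: 0.0003
gripper_force: 0.3
```

apply_moves([
  [0.0,0,0.003,0,0,0],
  [0.01,0,0.003,0,0,0],
])

```text
clock: 9.8
tcp_pos: [0.4442, -0.2477, 0.0708]
orientation: [3.137, -0.157, 0.003]
contact_force: [-0.2, 0.3, 6.2]
grip_width: 0.0001
gripper_force: 3.4
```

apply_moves([
  [0.01,0,0.001,0,0,0],
  [0.02,0,0.002,0,0,0],
])

```text
clock: 10.05
tcp_pos: [0.4499, -0.2485, 0.0707]
orientation: [3.137, -0.157, 0.005]
contact_force: [-0.8, -0.1, 10.7]
grip_width: 0.0
gripper_force: 5.5
```

apply_moves([
  [0.01,0,-0.001,0,0,0],
  [0.02,0,-0.001,0,0,0],
  [0.03,0,-0.001,0,0,0],
  [0.04,0,-0.001,0,0,0],
])

```text
clock: 10.55
tcp_pos: [0.4594, -0.2496, 0.0707]
orientation: [3.137, -0.157, 0.004]
contact_force: [0.1, 0.3, 6.5]
grip_width: 0.0001
gripper_force: 3.2
```

apply_moves([
  [0.01,0,0.001,0,0,0],
  [0.02,0,0.002,0,0,0],
  [0.03,0,0.003,0,0,0],
])

```text
clock: 10.92
tcp_pos: [0.4667, -0.2504, 0.0696]
orientation: [3.137, -0.158, 0.003]
contact_force: [-0.0, -2.6, 3.9]
grip_width: -0.0001
gripper_force: 2.2
```

apply_moves([
  [0.01,0,0.002,0,0,0],
  [0.03,0,0.006,0,0,0],
  [0.05,0,0.008,0,0,0],
  [0.05,0,-0.1,0,0,0],
])

```text
clock: 11.42
tcp_pos: [0.4762, -0.2492, 0.0919]
orientation: [-3.135, 0.156, 0.009]
contact_force: [0.7, -0.5, 0.5]
grip_width: 0.0002
gripper_force: 0.0
```

```bash
python3 go.py .5866 -.0894 -.13 -20,100 -14,76
```

```text
[ 0.4762 -0.2492  0.0919] F [ 0.7 -0.5  0.5] t 11.43 tool yaw -0.099
turn [-0.002  0.004  0.02 ]
-20,100 [ 0.296 -0.682 -0.033]
-14,76 [ 0.321 -0.682  0.063]
```

apply_moves([
  [0.3,-0.68,-0.03,0,0,0.02],
  [0.3,-0.68,-0.03,0,0,0.02],
  [0.3,-0.68,-0.03,0,0,0.02],
  [0.3,-0.68,-0.03,0,0,0.02],
  [0.3,-0.68,-0.03,0,0,0.02],
])

```text
clock: 12.05
tcp_pos: [0.5687, -0.0891, 0.1007]
orientation: [3.135, -0.205, -0.004]
contact_force: [-0.8, -0.8, -0.4]
grip_width: -0.0001
gripper_force: 0.0
```

```bash
python3 go.py .5866 -.0894 -.13 -13,71 -13,74
```

```text
[ 0.5687 -0.0891  0.1007] F [-0.8 -0.8 -0.4] t 12.05 tool yaw -0.131
turn [ 0.     0.001 -0.   ]
-13,71 [ 0.019 -0.008  0.119]
-13,74 [ 0.019 -0.008  0.107]
```

apply_moves([
  [0.019,-0.008,0.05,0,0,0],
  [0.019,-0.008,0.1,0,0,0],
  [0.019,-0.008,0.112,0,0,0],
  [0.019,-0.008,0.114,0,0,0],
])

```text
clock: 12.55
tcp_pos: [0.5742, -0.0883, 0.0726]
orientation: [3.135, -0.208, -0.001]
contact_force: [0.9, 0.6, 0.9]
grip_width: -0.0002
gripper_force: 0.0
```

apply_moves([
  [0,0,0.004,0,0,0],
  [0,0,0.004,0,0,0],
])

```text
clock: 12.8
tcp_pos: [0.5748, -0.0879, 0.0724]
orientation: [3.135, -0.207, 0.001]
contact_force: [-0.3, 0.4, 0.3]
grip_width: 0.0001
gripper_force: 0.0
```

apply_moves([
  [0,0,0.003,0,0,0],
  [0,0,0.003,0,0,0],
])

```text
clock: 13.05
tcp_pos: [0.5746, -0.0879, 0.0714]
orientation: [3.135, -0.207, 0.0]
contact_force: [-0.3, -0.8, -0.1]
grip_width: -0.0001
gripper_force: 0.0
```

apply_moves([
  [0,0,0.003,0,0,0],
  [0,0,0.003,0,0,0],
])

```text
clock: 13.3
tcp_pos: [0.5746, -0.0879, 0.0706]
orientation: [3.135, -0.207, -0.0]
contact_force: [-0.4, 0.7, -0.3]
grip_width: 0.0
gripper_force: 0.1
```

apply_moves([
  [0,0,0.002,0,0,0],
  [0,0,0.002,0,0,0],
])

```text
clock: 13.55
tcp_pos: [0.575, -0.0879, 0.0704]
orientation: [3.135, -0.207, 0.001]
contact_force: [0.1, -0.5, 3.3]
grip_width: 0.0
gripper_force: 1.7
```

apply_moves([
  [0.01,0,0,0,0,0],
  [0.02,0,0,0,0,0],
  [0.03,0,0,0,0,0],
])

```text
clock: 13.92
tcp_pos: [0.5831, -0.0891, 0.0708]
orientation: [3.135, -0.207, 0.003]
contact_force: [0.8, -0.4, 5.8]
grip_width: 0.0001
gripper_force: 2.8
```

apply_moves([
  [0.01,0,0,0,0,0],
  [0.02,0,0,0,0,0],
  [0.03,0,0,0,0,0],
])

```text
clock: 14.3
tcp_pos: [0.5906, -0.0901, 0.0709]
orientation: [3.135, -0.207, 0.003]
contact_force: [-0.7, -1.0, 5.5]
grip_width: -0.0001
gripper_force: 2.8
```

apply_moves([
  [0.01,0,0,0,0,0],
  [0.02,0,0,0,0,0],
  [0.03,0,0.001,0,0,0],
  [0.04,0,0.002,0,0,0],
  [0.05,0,0.004,0,0,0],
])

```text
clock: 14.92
tcp_pos: [0.6031, -0.0919, 0.0698]
orientation: [3.135, -0.207, 0.003]
contact_force: [1.4, -0.7, 5.7]
grip_width: 0.0
gripper_force: 2.6
```

apply_moves([
  [0.01,0,0.004,0,0,0],
  [0.03,0,0.008,0,0,0],
  [0.04,0,-0.1,0,0,0],
  [0.04,0,-0.12,0,0,0],
])

```text
clock: 15.42
tcp_pos: [0.6127, -0.0928, 0.0999]
orientation: [-3.135, 0.207, -0.003]
contact_force: [0.4, -0.5, 0.1]
grip_width: -0.0001
gripper_force: 0.0
```

```bash
python3 go.py .4853 .0773 -.02 -13,100
```

```text
[ 0.6127 -0.0928  0.0999] F [ 0.4 -0.5  0.1] t 15.43 tool yaw -0.132
turn [-0.    -0.001 -0.071]
-13,100 [-0.646 -0.602 -0.001]
```

apply_moves([
  [-0.646,-0.6,0,0,0,-0.071],
  [-0.646,-0.6,0,0,0,-0.071],
  [-0.646,-0.6,0,0,0,-0.071],
  [-0.646,-0.6,0,0,0,-0.071],
  [-0.646,-0.6,0,0,0,-0.071],
])

```text
clock: 16.05
tcp_pos: [0.469, 0.0792, 0.0984]
orientation: [-3.141, 0.024, 0.003]
contact_force: [0.7, -0.6, -0.4]
grip_width: -0.0001
gripper_force: 0.0
```

```bash
python3 go.py .4853 .0773 -.02 -13,72.5
```

```text
[0.469  0.0792 0.0984] F [ 0.7 -0.6 -0.4] t 16.05 tool yaw -0.015
turn [-0.     0.001  0.003]
-13,72.5 [0.014 0.006 0.104]
```

apply_moves([
  [0,0,0.05,0,0,0],
  [0,0,0.1,0,0,0],
  [0,0,0.108,0,0,0],
  [0,0,0.11,0,0,0],
])

```text
clock: 16.55
tcp_pos: [0.4714, 0.0766, 0.0711]
orientation: [3.141, -0.033, -0.001]
contact_force: [0.5, -0.1, 0.6]
grip_width: -0.0003
gripper_force: 0.0
```

apply_moves([
  [0,0,0.003,0,0,0],
  [0,0,0.003,0,0,0],
])

```text
clock: 16.8
tcp_pos: [0.4717, 0.0771, 0.0711]
orientation: [-3.141, 0.032, -0.001]
contact_force: [0.3, -0.7, -0.8]
grip_width: 0.0
gripper_force: 0.0
```

apply_moves([
  [0,0,0.003,0,0,0],
  [0,0,0.003,0,0,0],
])

```text
clock: 17.05
tcp_pos: [0.4716, 0.0771, 0.0703]
orientation: [-3.141, 0.032, -0.001]
contact_force: [1.2, 0.3, 1.3]
grip_width: 0.0
gripper_force: 0.3
```

apply_moves([
  [0,0,0.002,0,0,0],
  [0,0,0.002,0,0,0],
])

```text
clock: 17.3
tcp_pos: [0.4717, 0.0771, 0.07]
orientation: [-3.141, 0.032, -0.001]
contact_force: [-1.3, -0.0, 4.2]
grip_width: -0.0002
gripper_force: 2.6
```

apply_moves([
  [0.01,0,0,0,0,0],
  [0.02,0,0,0,0,0],
  [0.03,0,0,0,0,0],
])

```text
clock: 17.68
tcp_pos: [0.4789, 0.0769, 0.0706]
orientation: [3.141, -0.032, 0.0]
contact_force: [-4.2, -0.7, 13.8]
grip_width: -0.0
gripper_force: 6.7
```

apply_moves([
  [0.01,0,-0.001,0,0,0],
  [0.02,0,-0.001,0,0,0],
  [0.03,0,-0.001,0,0,0],
])

```text
clock: 18.05
tcp_pos: [0.4864, 0.0767, 0.0707]
orientation: [3.141, -0.032, 0.0]
contact_force: [-3.5, -1.0, 11.5]
grip_width: 0.0002
gripper_force: 5.6
```

apply_moves([
  [0.01,0,0,0,0,0],
  [0.02,0,0,0,0,0],
  [0.03,0,0,0,0,0],
])

```text
clock: 18.42
tcp_pos: [0.4939, 0.0764, 0.0707]
orientation: [3.141, -0.032, -0.0]
contact_force: [-3.3, -0.5, 9.7]
grip_width: 0.0001
gripper_force: 5.0
```

apply_moves([
  [0.01,0,0,0,0,0],
  [0.02,0,0.001,0,0,0],
  [0.03,0,0.002,0,0,0],
])

```text
clock: 18.8
tcp_pos: [0.5013, 0.0762, 0.0699]
orientation: [3.141, -0.032, -0.0]
contact_force: [-2.1, -0.8, 5.3]
grip_width: -0.0003
gripper_force: 2.9
```

apply_moves([
  [0.01,0,0.003,0,0,0],
  [0.02,0,0.005,0,0,0],
])

```text
clock: 19.05
tcp_pos: [0.5063, 0.0761, 0.0685]
orientation: [3.141, -0.032, -0.0]
contact_force: [-2.6, -1.1, 4.3]
grip_width: 0.0
gripper_force: 2.1
```

apply_moves([
  [0.01,0,0.004,0,0,0],
  [0.02,0,0.009,0,0,0],
])

```text
clock: 19.3
tcp_pos: [0.5115, 0.076, 0.0663]
orientation: [3.141, -0.032, 0.0]
contact_force: [-1.3, -1.5, 4.5]
grip_width: 0.0002
gripper_force: 2.1
```

Caster 1 drags at about 3.5 N and the others at about 0 N. I'll make a second, slightly firmer stroke in the same direction, in case the tip slipped.

apply_moves([
  [0,0,-0.05,0,0,0],
  [-0.08,0,-0.05,0,0,0],
  [-0.155,0,-0.05,0,0,0],
  [-0.155,0,-0.018,0,0,0],
  [-0.155,0,-0.018,0,0,0],
])

```text
clock: 19.92
tcp_pos: [0.4724, 0.0771, 0.0703]
orientation: [3.141, -0.031, -0.002]
contact_force: [-3.6, -0.1, 2.6]
grip_width: 0.0001
gripper_force: 1.6
```

apply_moves([
  [0,0,0.003,0,0,0],
  [0,0,0.003,0,0,0],
])

```text
clock: 20.18
tcp_pos: [0.4728, 0.0771, 0.0701]
orientation: [3.141, -0.032, -0.001]
contact_force: [-5.7, -0.2, 9.8]
grip_width: -0.0
gripper_force: 5.2
```

apply_moves([
  [0.01,0,0,0,0,0],
  [0.02,0,0,0,0,0],
])

```text
clock: 20.42
tcp_pos: [0.4788, 0.077, 0.0706]
orientation: [-3.141, 0.032, -0.002]
contact_force: [-3.2, -0.6, 13.5]
grip_width: -0.0001
gripper_force: 6.4
```

apply_moves([
  [0.01,0,0,0,0,0],
  [0.02,0,0,0,0,0],
  [0.03,0,0,0,0,0],
  [0.04,0,0,0,0,0],
])

```text
clock: 20.92
tcp_pos: [0.4891, 0.0767, 0.0707]
orientation: [-3.141, 0.032, -0.003]
contact_force: [-4.4, -1.1, 13.4]
grip_width: -0.0
gripper_force: 6.2
```

apply_moves([
  [0.01,0,0,0,0,0],
  [0.02,0,0,0,0,0],
  [0.03,0,0.001,0,0,0],
  [0.04,0,0.003,0,0,0],
])

```text
clock: 21.42
tcp_pos: [0.4996, 0.0764, 0.07]
orientation: [-3.141, 0.032, -0.004]
contact_force: [-1.3, -1.1, 10.3]
grip_width: 0.0001
gripper_force: 5.2
```

apply_moves([
  [0,0,-0.08,0,0,0],
  [0,0,-0.12,0,0,0],
  [-0.057,0,-0.12,0,0,0],
  [-0.057,0,-0.12,0,0,0],
  [-0.057,0,-0.12,0,0,0],
], claw=1)

```text
clock: 22.05
tcp_pos: [0.4829, 0.0767, 0.0984]
orientation: [3.141, -0.031, -0.001]
contact_force: [-0.3, 0.4, -0.1]
grip_width: 0.0855
gripper_force: 0.0
```

```bash
python3 - <<'E'
from h import *
ims=[]
for n,x,y in(("scene",310,200),("top",322,203)):
    f=r.grab_frame(n)
    ims.append(cv2.convertScaleAbs(cv2.resize(f["pixels"][y-40:y+40,x-48:x+48,::-1],(390,325)),alpha=1.5,beta=20))
    for a in np.arange(0,6.28,.3):
        q=proj(f,(.4853+.0375*np.sin(a),.0773-.02*.0375*np.sin(a),.0655+.0375*np.cos(a)));cv2.circle(ims[-1],(int((q[0]-x+48)*4.06),int((q[1]-y+40)*4.06)),2,(0,255,0),-1)
cv2.imwrite("pics/c5.png",np.hstack(ims))
E
python3 go.py .4853 .0773 -.02 0,70 0,46
```

```text
[0.4834 0.0768 0.0985] F [-0.4 -0.9  0.2] t 22.15 tool yaw -0.02
turn [ 0.  0. -0.]
0,70 [ 0.008 -0.002  0.114]
0,46 [ 0.008 -0.002  0.21 ]
```

View pics/c5.png

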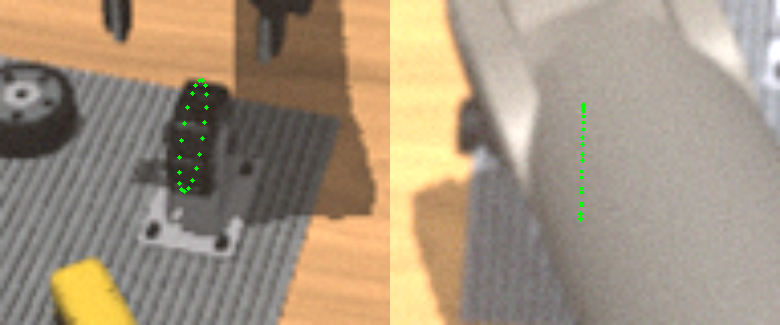

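The open fingers, at about (115,40) and (268,58) in the left crop, straddle the wheel evenly. I'll descend and grip.

apply_moves([
  [0.008,0,0.06,0,0,0],
  [0.008,0,0.12,0,0,0],
  [0.008,0,0.16,0,0,0],
  [0.008,0,0.19,0,0,0],
])

```text
clock: 22.65
tcp_pos: [0.4849, 0.0767, 0.0502]
orientation: [3.141, -0.031, -0.002]
contact_force: [1.1, 0.0, -1.8]
grip_width: 0.0853
gripper_force: 0.0
```

apply_moves([
  [0,0,0.015,0,0,0],
  [0,0,0.018,0,0,0],
  [0,0,0.018,0,0,0],
])

```text
clock: 23.02
tcp_pos: [0.4857, 0.0768, 0.0471]
orientation: [-3.141, 0.032, -0.001]
contact_force: [-0.4, -0.2, 0.5]
grip_width: 0.0857
gripper_force: 0.0
```

apply_moves([
  [0,0,0,0,0,0],
  [0,0,0,0,0,0],
  [0,0,0,0,0,0],
  [0,0,0,0,0,0],
  [0,0,0,0,0,0],
], claw=0, newtons=40)

```text
clock: 23.65
tcp_pos: [0.4858, 0.0775, 0.0471]
orientation: [-3.141, 0.031, -0.001]
contact_force: [-1.2, 3.6, 1.2]
grip_width: 0.0272
gripper_force: 45.1
```

apply_moves([
  [0,0,0,0,0,0],
  [0,0,-0.02,0,0,0],
  [0,0,-0.06,0,0,0],
  [0,0,-0.12,0,0,0],
  [0,0,-0.18,0,0,0],
], newtons=70)

```text
clock: 24.28
tcp_pos: [0.4853, 0.0765, 0.0929]
orientation: [3.141, -0.032, 0.0]
contact_force: [0.8, 0.7, -6.5]
grip_width: 0.0269
gripper_force: 70.6
```

apply_moves([
  [0,0,-0.06,0,0,0],
  [0,0,-0.12,0,0,0],
  [0,0,-0.17,0,0,0],
  [0,0,-0.18,0,0,0],
  [0,0,-0.18,0,0,0],
])

```text
clock: 24.9
tcp_pos: [0.4852, 0.0767, 0.1368]
orientation: [3.141, -0.032, -0.0]
contact_force: [-0.5, -0.4, -6.8]
grip_width: 0.0264
gripper_force: 70.8
```

```bash
python3 - <<'E'
from h import *
F=[]
for n in("scene","top"):
    f=r.grab_frame(n); d=r.outline_of(f,"scrap_floor")
    print(n,[(q["rect"],round(q["conf"],2)) for q in d[:3]])
    for l in r.landmark_of(f,"scrap_floor")[:3]: print("  lm",np.round(l["point"],1),round(l["conf"],2),np.round(onplane(f,l["point"],.003),4))
    for q in d:
        c=np.argwhere(q["pixels"])[:,::-1].mean(0); p=onplane(f,c,.02)
        if p[0]>.42 and abs(p[1]-.355)<.05:
            h=cv2.convexHull(np.argwhere(q["pixels"])[:,::-1].astype(np.int32)); a=cv2.approxPolyDP(h,4,True)[:,0]
            print("  hull",[(np.round(onplane(f,v.astype(float),.045),3)[:2].tolist(),np.round(onplane(f,v.astype(float),0),3)[:2].tolist()) for v in a])
E
python3 go.py .545 .355 -.0 0,140
```

```text
scene [([408.3, 149.8, 66.3, 54.5], 0.71), ([377.6, 204.2, 72.9, 67.5], 0.69), ([154.5, 165.9, 190.8, 106.0], 0.6)]
  lm [435.9 177.3] 0.86 [0.273  0.4295 0.003 ]
  lm [408.9 238.4] 0.74 [0.5347 0.3542 0.003 ]
  hull [([0.642, 0.433], [0.609, 0.445]), ([0.666, 0.287], [0.634, 0.29]), ([0.467, 0.262], [0.422, 0.263]), ([0.439, 0.414], [0.393, 0.425]), ([0.588, 0.442], [0.551, 0.455])]
top [([188.9, 147.4, 69.2, 75.3], 0.95), ([153.1, 244.4, 65.6, 72.3], 0.89)]
  lm [187.1 278.8] 0.89 [0.2803 0.4434 0.003 ]
  lm [222.4 185.9] 0.59 [0.5387 0.3571 0.003 ]
  hull [([0.462, 0.253], [0.466, 0.26]), ([0.442, 0.41], [0.445, 0.425]), ([0.611, 0.441], [0.622, 0.458]), ([0.638, 0.288], [0.65, 0.298])]
[0.4851 0.0767 0.1364] F [-1.  -0.6 -7.9] t 25.2 tool yaw -0.02
turn [ 0.     0.001 -0.013]
0,140 [ 0.217 -1.118 -0.015]
```

apply_moves([
  [0.05,-0.24,0,0,0,0],
  [0.1,-0.48,0,0,0,-0.07],
  [0.15,-0.72,0,0,0,-0.134],
  [0.19,-0.9,0,0,0,-0.134],
  [0.21,-1.0,0,0,0,-0.134],
])

```text
clock: 25.82
tcp_pos: [0.5425, 0.3293, 0.1363]
orientation: [-3.125, -0.303, 0.001]
contact_force: [0.1, -0.3, -6.4]
grip_width: 0.027
gripper_force: 71.4
```

```bash
python3 go.py .538 .351 .19 0,136 0,56 0,48
```

```text
[0.5425 0.3293 0.1363] F [ 0.1 -0.3 -6.4] t 25.82 tool yaw 0.193
turn [-0.001  0.     0.002]
0,136 [-0.001 -0.089  0.001]
0,56 [-0.001 -0.088  0.321]
0,48 [-0.001 -0.088  0.353]
```

apply_moves([
  [0,-0.06,0,0,0,0],
  [0,-0.088,0.08,0,0,0],
  [0,-0.088,0.16,0,0,0],
  [0,-0.088,0.24,0,0,0],
  [0,-0.088,0.3,0,0,0],
])

```text
clock: 26.45
tcp_pos: [0.5384, 0.3455, 0.0597]
orientation: [3.126, 0.296, -0.003]
contact_force: [0.3, -0.8, -6.7]
grip_width: 0.027
gripper_force: 71.4
```

apply_moves([
  [0,0,0.02,0,0,0],
  [0,0,0.035,0,0,0],
  [0,0,0.04,0,0,0],
  [0,0,0.044,0,0,0],
  [0,0,0.044,0,0,0],
])

```text
clock: 27.08
tcp_pos: [0.5389, 0.3474, 0.0512]
orientation: [-3.127, -0.299, -0.001]
contact_force: [-0.2, -0.6, -6.2]
grip_width: 0.0266
gripper_force: 71.4
```

apply_moves([
  [0,0,0.004,0,0,0],
  [0,0,0.008,0,0,0],
  [0,0,0.012,0,0,0],
  [0,0,0.012,0,0,0],
])

```text
clock: 27.58
tcp_pos: [0.5387, 0.3472, 0.0477]
orientation: [3.127, 0.299, -0.0]
contact_force: [-0.3, -0.6, -7.5]
grip_width: 0.0266
gripper_force: 71.4
```

apply_moves([
  [0,0,0.002,0,0,0],
  [0,0,0.003,0,0,0],
  [0,0,0.003,0,0,0],
])

```text
clock: 27.95
tcp_pos: [0.5387, 0.3474, 0.0474]
orientation: [-3.127, -0.299, -0.0]
contact_force: [-0.7, -0.4, -2.8]
grip_width: 0.0268
gripper_force: 71.8
```

Touching down. One more small step, then release.

apply_moves([
  [0,0,0.002,0,0,0],
  [0,0,0.003,0,0,0],
  [0,0,0.003,0,0,0],
])

```text
clock: 28.32
tcp_pos: [0.5386, 0.3477, 0.0471]
orientation: [-3.127, -0.299, -0.0]
contact_force: [-5.1, -1.4, 6.2]
grip_width: 0.0266
gripper_force: 73.0
```

apply_moves([
  [0,0,0,0,0,0],
  [0,0,0,0,0,0],
  [0,0,0,0,0,0],
  [0,0,0,0,0,0],
  [0,0,0,0,0,0],
], claw=1, newtons=20)

```text
clock: 28.95
tcp_pos: [0.5388, 0.3473, 0.0463]
orientation: [-3.127, -0.299, -0.0]
contact_force: [0.2, 0.2, -0.1]
grip_width: 0.0852
gripper_force: 0.0
```

apply_moves([
  [0,0,-0.05,0,0,0],
  [0,0,-0.15,0,0,0],
  [0,0,-0.3,0,0,0],
  [0,0,-0.5,0,0,0],
  [0,0,-0.5,0,0,0],
])

```text
clock: 29.58
tcp_pos: [0.5413, 0.3495, 0.1772]
orientation: [-3.122, -0.298, -0.013]
contact_force: [0.7, 1.1, -0.3]
grip_width: 0.0858
gripper_force: 0.0
```

apply_moves([
  [-0.2,0,-0.2,0,0,0],
  [-0.4,0,-0.2,0,0,0],
  [-0.4,0,-0.2,0,0,0],
  [-0.4,0,-0.2,0,0,0],
])

```text
clock: 30.08
tcp_pos: [0.441, 0.3282, 0.2216]
orientation: [3.127, 0.298, 0.001]
contact_force: [-0.3, -0.3, -0.2]
grip_width: 0.0848
gripper_force: 0.0
```

```bash
python3 - <<'E'
from h import *
ims=[]
for n,x,y in(("scene",330,225),("top",330,190)):
    f=r.grab_frame(n); ims.append(cv2.resize(f["pixels"][y-100:y+100,x-160:x+160,::-1],(400,250)))
    for l in r.landmark_of(f,"spot_1")[:4]: print(n,np.round(l["point"],1),round(l["conf"],2),np.round(onplane(f,l["point"],.053),3))
cv2.imwrite("pics/end.png",cv2.convertScaleAbs(np.hstack(ims),alpha=1.4))
E
```

```text
scene [202.1 172.5] 0.83 [ 0.451 -0.254  0.053]
scene [242.2 212.4] 0.75 [ 0.578 -0.082  0.053]
top [316.5 204.2] 0.88 [0.483 0.09  0.053]
top [443.  219.6] 0.84 [ 0.444 -0.248  0.053]
top [381.4 165.7] 0.65 [ 0.59  -0.085  0.053]
top [376.6 191.2] 0.55 [ 0.52  -0.071  0.053]
```

View pics/end.png

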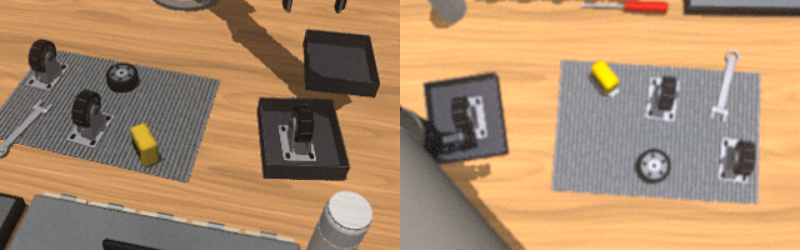

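The caster stands upright in the tray, at (300,130) in the left half, and everything else is where it was.

```bash
python3 -c "
from bench import r
print(r.hand_in())"
```

```text
the job is handed in; nothing more can be done
None
```

I handed the job in: the caster on spot_1 drags (about 3.5 N at the tread, the other two about 0 N), and it now stands upside down in the right-hand scrap tray with everything else still in place in the last pictures; no verdict came back.

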